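Release the latched battery drawer through its access hole

TASK

The drawer of the grey charging dock is held shut by a hidden spring latch that can only be reached through the small yellow-rimmed hole in the front of the dock. Push the blade of the blue screwdriver through that hole until the drawer springs ajar, lay the screwdriver back down flat on the desk, and pull the drawer all the way out to its stop with the battery still standing in it. Leave the yellow screwdriver, the tape measure and the wrench alone.

Things in the scene. Friction and masses are not known exactly. Their poses are not given: they have to be found in the camera images.
- dock: fixed grey charging dock, 170 (x) x 200 (y) x 100 (z) mm; origin at the centre of its underside on the desk. Its front looks along its own -x, roughly to the robot (the whole dock may be yawed up to 0.3 rad). Front, own frame: the yellow-rimmed access hole is in the fixed plate at the -y side, the blue drawer front covers the rest (y -28 to +94 mm, z 9 to 95 mm)
- hole (a point): centre of the mouth of the access hole, on the outer face of its yellow rim, 70 mm above the desk; dock frame (-88, -67.5, 70) mm. Hole 16 mm across (rim 18 mm inside, 29 mm outside, 3 mm proud), running level along the dock's +x. The black latch plate stands upright 27 mm behind this point, 26 mm wide, spanning heights 30 to 90 mm
- latch (a joint): angle of the hidden latch in rad: 0 at rest, 0.32 at its stop. Pushed along the dock's +x at the hole, the plate gives against a spring (about 2 to 7 N), 4 mm per 0.1 rad: it frees the drawer after about 6 to 7 mm (0.15 rad) and bottoms at 13 mm; it springs back when released, the drawer stays ajar
- drawer (a joint): how far the drawer is out, in m: 0 shut (latched), it springs by itself to about 0.035 when the latch is tripped, then needs 1 to 4 N of pull and stays where it is left; end stop at 0.10. It slides along the dock's own -x
- drawer_handle (a point): centre of the drawer's steel bar handle, moving with it: a level round bar 10 mm thick, 84 mm long along the dock's y, 65 mm above the desk, centre line 42 mm in front of the blue drawer front (37 mm free behind the bar, 74 mm between its end posts); hook it from behind or pinch it from above. Shut: (-133, 32.5, 65) mm in the dock frame
- drawer_floor (a point): centre of the drawer's inner floor, moving with the drawer, 16 mm above the desk; axes as the dock's. Inside 146 (x) x 105 (y) mm, side walls 24 mm high
- battery_pack: black battery pack, 69 x 80 x 55 mm, 0.4 kg, standing loose in the drawer under the dock's roof; origin at the centre of its underside, z up
- blue_screwdriver: loose screwdriver with a blue handle, 190 mm long, 0.09 kg, lying on the desk; origin at the middle of its length, on the desk. Along its own -y the steel blade (6 mm thick, y -95 to -8 mm), along +y the handle (28 mm thick, y -8 to +95 mm, its middle line about 14 mm above the desk)
- blade_tip (a point): tip of the blue screwdriver's blade, its centre 6.5 mm above the desk as it lies; body frame (0, -95, 6.5) mm
- yellow_screwdriver: yellow-handled screwdriver, 175 mm, lying on the desk to the right; a bystander, origin at the middle
- tape_measure: black and white tape measure, 74 x 90 x 37 mm, a bystander to the left of the dock
- hub_wrench: heavy chrome wrench, 229 mm, a bystander on the left of the desk

How it is judged:
On the way, in this order (a step that is already met when the one before it is completed fails the run):
1. the blue screwdriver's blade, through the hole, pushes the latch back (value of joint latch above 0.12 rad and x of blade_tip in the frame of dock between -0.072 and -0.035 m and y of blade_tip in the frame of dock between -0.085 and -0.05 m).
2. the drawer is drawn out to its stop (value of joint drawer above 0.09 m), for 0.2 s.
At the end, for the whole second after the job is handed in: the drawer is out at least 90 of its 100 mm, the battery stands upright (within 0.2 rad) on the drawer's floor, within 60 mm of its middle, and the blue screwdriver lies flat and still on the desk (value of joint drawer above 0.09 m and z of battery_pack in the frame of drawer_floor below 0.015 m and horizontal distance between battery_pack and drawer_floor below 0.06 m and angle between battery_pack's own z axis and vertical below 0.2 rad and linear speed of each of battery_pack, blue_screwdriver below 0.02 m/s and height (world z) of blue_screwdriver between -0.01 and 0.03 m and height (world z) of blade_tip below 0.03 m and angle between blue_screwdriver's own y axis and vertical above 1.35 rad); the robot touches nothing.
It fails at once if a bystander (yellow screwdriver, tape measure or wrench) is shifted by more than 30 mm (distance of any of yellow_screwdriver, tape_measure, hub_wrench from where it was at the start of the episode above 0.03 m).
It also fails if it takes over 62 s, if anything falls off the work surface, if the arm or the gripper's body presses on something with over 40 N, if the wrist force passes 120 N, or if a joint passes its speed limit or range.

ROBOT

A 6-joint arm with a two-finger parallel gripper is mounted at the origin on a cart in front of the work surface, level with it; the furniture and walls round the work are solid. World frame = base frame: x ahead of the robot, y to its left, z up, the work surface at z = 0. Lengths are in m, angles in rad, forces in N, time in s.
With the tool pointing down it reaches from about 0.325 to 0.9 m from the base axis. Payload 6.1 kg.
Tool frame: the origin (TCP) lies at the very end of the fingers, on their centre line; the grasp point (between the pads) lies 19 mm behind it; z points along the fingers, y is the line along which they close (so a half turn about z gives the same grasp; the last joint's range is limited). The gripper opens to 87 mm and grips with 3 to 60 N. Pads are 19 mm wide; open, the fingers measure 117 mm over their backs; the gripper's body (75 mm by 190 mm) begins 51 mm behind the grasp point.
Start: joints at [0.977, 0.22, 1.526, -0, 1.395, -0.126], TCP at [0.282, 0.558, 0.223] pointing down, gripper open.
Joint ranges: [-2.98, 2.98], [-0.91, 2.08], [0.09, 2.57], [-1.24, 4.39], [0.2, 2.65], [-2.68, 2.68]. Speed limits (rad/s): [2.57, 2.57, 3.01, 3.14, 3.14, 3.14].

INTERFACE

Orientations are given as a 3x3 rotation matrix whose columns are the frame's x, y, z axes.
In Python, from bench import env, vision, order gives the robot as it stands.
- The arm moves only by the shell command python3 -m inch 'ROWS' [FORCE]. ROWS is JSON, a list of rows, each an object with "dp": the shift along the tool's x, y, z in cm, a list of three; "dr": the turn, a rotation vector about the tool's x, y, z in rad, a list of three; "grip": the closure in counts, from 0 (fully open) to 255 (shut). In form: [{"dp": [x, y, z], "dr": [wx, wy, wz], "grip": grip}, ...]. A call has exactly 8 rows; each row is the pose to reach, as a shift and turn from the pose commanded when the call began, along the tool's axes at that moment; what a row does not reach only later rows make up. A row lasts 1/8 s, in which the tool goes at most 62.5 mm and 10.7 degrees, less where a joint would pass 70% of its speed; a pose out of reach is approached as far as the arm can. A call with a gripper value outside its range is refused whole. The fingers move at their own pace and stop on an object; FORCE is the grip in N (left out, the last holds). Time passes only in rows, so rows that repeat a pose let the fingers close, or fill a call up. It gives the time, the measured TCP pose, the force, the opening and the grip force at its end, in the units of the state.
- env.state(): the state, without advancing time (a new reading comes with each control period).
- vision.snapshot(name): name is "scene" or "top" or "wrist"; returns the picture (400x640x3 uint8, red, green, blue); there is no depth.
- vision.camera_params(name): a dict with "fx", "fy", "cx", "cy" (pixels), "R" (3x3) and "t" (3): a world point X has camera coordinates R X + t. Camera axes: x right, y down, z forward; pixel columns grow to the right and rows downward; lengths in m; the calibration is good to about 2 mm. A picture is of the moment at which its call begins: read the wrist's pose just before it. camera_params takes no time and is no camera call; for the wrist camera it gives the pose at the moment of the call.
- order.close_job(): hands the job in; it is judged then, once.
The state is a dict: "clock": time; "joints": joint angles; "joint_vel": joint speeds; "effort": joint torques, N m; "tcp_pos": TCP position; "tcp_rot": TCP orientation; "contact_force": force on the tool from outside, world axes, zero at the start; "moment": the same for the moment, N m; "gripper_width": finger opening in m; "finger_force": force on a finger pad.
Only numpy, scipy, OpenCV 4.12 (cv2) and the standard library are available. Lean on these libraries where they do the work, as an engineer would, in place of code of your own. Each camera call takes 0.05 s, during which the arm holds its last target. There are 200 camera calls.

## Working session

There is one attempt and no reset: what is moved stays moved. The work goes in short steps, Python scripts to look and compute and a shell command to move; the robot and the scene stay as the last step left them, time stands still between calls to the robot, and variables do not carry over. Pictures are saved under pics/ and viewed, at most 13 in all, crops included, and the job is handed in when it is done.

```bash
ls; mkdir -p pics
python3 - <<'E'
from bench import env,vision
import cv2,numpy as np
np.set_printoptions(precision=4,suppress=True)
for n in("scene","top"):
    im=vision.snapshot(n); cv2.imwrite(f"pics/{n}0.png",im[:,:,::-1]); p=vision.camera_params(n)
    print(n,p['fx'],p['cx'],p['cy'],np.array(p['R']).tolist(),p['t'])
s=env.state();print(s['clock'],s['tcp_rot'],s['tcp_pos'])
E
```

```text
pics
scene 448.8195544569439 322.95582053872374 203.15377012223084 [[0.5126071207711316, -0.8586126975114057, 0.004263262473493609], [-0.6470320290941919, -0.3895441448740977, -0.6554425318214869], [0.5644320092455634, 0.33322604169916753, -0.7552330183940061]] [-0.239   0.4447  1.2025]
top 451.55121466637434 325.05088516680104 200.40000276727133 [[0.008144415327043693, -0.9999665124228401, 0.0008015808646730616], [-0.9853618462056749, -0.00816196295703384, -0.17028039935010608], [0.17028123954541857, 0.0005969870936647826, -0.9853953232410259]] [0.0506 0.5981 1.2116]
0.1 [[-0.8926  0.4509 -0.001 ]
 [ 0.4509  0.8926 -0.0014]
 [ 0.0002 -0.0017 -1.    ]] [0.2815 0.5574 0.2216]
```

View pics/scene0.png

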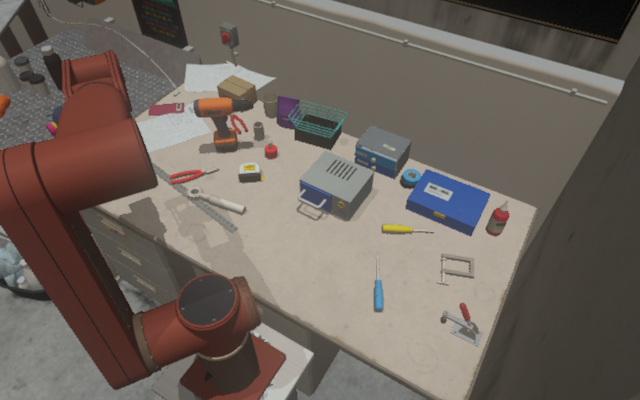

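View pics/top0.png

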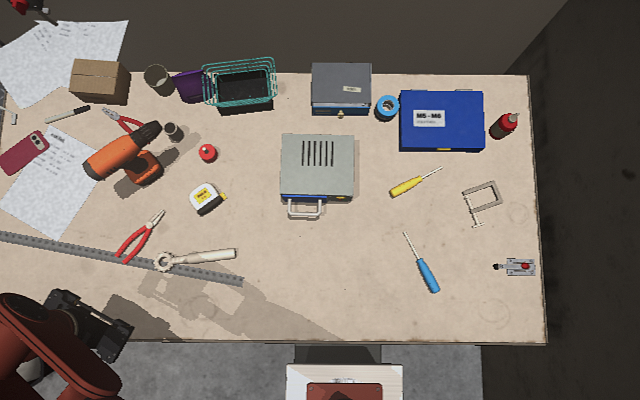

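The scene view shows the dock with its yellow rim near (341,205) and the bar handle near (312,208). In the top view, the blue screwdriver has its blade tip at (404,233) and handle end at (436,292), and the dock roof spans (282–354, 134–195).

```bash
cat > h.py <<'E'
import cv2,numpy as np
from bench import env,vision
np.set_printoptions(precision=4,suppress=True)
def ray(p,uv,z):
    R=np.array(p['R']);t=np.array(p['t']);c=-R.T@t
    d=R.T@np.array([(uv[0]-p['cx'])/p['fx'],(uv[1]-p['cy'])/p['fy'],1.])
    return c+d*(z-c[2])/d[2]
def proj(p,X):
    q=np.array(p['R'])@np.array(X)+np.array(p['t']);return np.array([p['fx']*q[0]/q[2]+p['cx'],p['fy']*q[1]/q[2]+p['cy']])
def blobs(im,lo,hi,box,n=4,amin=8):
    h=cv2.cvtColor(im,cv2.COLOR_RGB2HSV);m=cv2.inRange(h,np.array(lo),np.array(hi))
    k=np.zeros_like(m);x0,y0,x1,y1=box;k[y0:y1,x0:x1]=m[y0:y1,x0:x1]
    cs,_=cv2.findContours(k,cv2.RETR_EXTERNAL,cv2.CHAIN_APPROX_NONE)
    return sorted([c for c in cs if len(c)>=amin],key=lambda c:-len(c))[:n]
E
python3 - <<'E'
from h import *
T=cv2.imread('pics/top0.png')[:,:,::-1].copy();S=cv2.imread('pics/scene0.png')[:,:,::-1].copy()
pt=vision.camera_params('top');ps=vision.camera_params('scene')
for c in blobs(T,(95,120,60),(115,255,255),(390,220,460,310)):
    r=cv2.minAreaRect(c);b=cv2.boxPoints(r);print('handle',r);print([ray(pt,x,.014) for x in b])
print('tip',ray(pt,(404,233),.0065),'end',ray(pt,(437,292),.014))
for c in blobs(S,(18,110,80),(35,255,255),(320,190,365,225)):
    r=cv2.boundingRect(c);u=(r[0]+r[2]/2,r[1]+r[3]/2);print('rim',r,ray(ps,u,.07))
print('roof',[ray(pt,x,.1) for x in((283,135),(354,134),(355,194),(281,195))])
cv2.imwrite('pics/c1.png',np.vstack([cv2.resize(S[150:225,290:390],None,fx=6,fy=6,interpolation=2)[:300],cv2.resize(T[125:225,270:370],None,fx=6,fy=6,interpolation=2)[:,:][300:]])[:,:,::-1]) if 0 else cv2.imwrite('pics/c1.png',np.hstack([cv2.resize(S[150:225,295:375],None,fx=5,fy=5,interpolation=2),cv2.resize(T[125:225,275:365],(400,375))])[:,:,::-1])
E
```

```text
handle ((427.7000732421875, 274.9000244140625), (37.11872863769531, 8.497057914733887), 63.43495178222656)
[array([ 0.4353, -0.2009,  0.014 ]), array([ 0.4461, -0.2226,  0.014 ]), array([ 0.3545, -0.2662,  0.014 ]), array([ 0.344 , -0.2447,  0.014 ])]
tip [ 0.5126 -0.1712  0.0065] end [ 0.3479 -0.2582  0.014 ]
rim (338, 201, 7, 7) [0.6032 0.0103 0.07  ]
roof [array([0.7712, 0.1729, 0.1   ]), array([ 0.7757, -0.0228,  0.1   ]), array([ 0.6074, -0.025 ,  0.1   ]), array([0.603 , 0.1742, 0.1   ])]
```

View pics/c1.png

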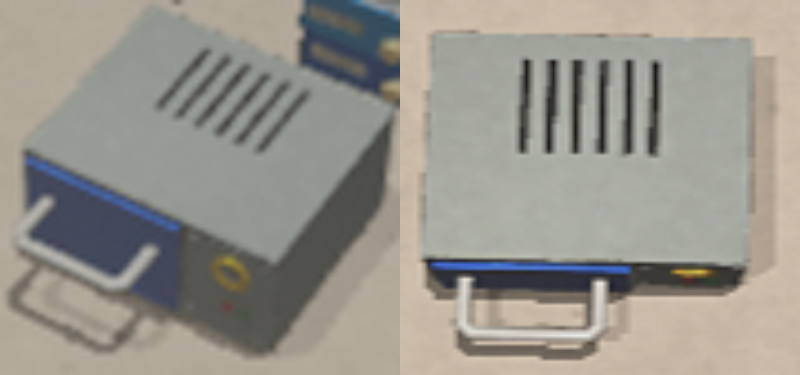

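```bash
cat >> h.py <<'E'
from scipy.spatial.transform import Rotation as Ro
def go(pos,yaw):
    s=env.state();R=np.array(s['tcp_rot']);p=np.array(s['tcp_pos'])
    c,n=np.cos(yaw),np.sin(yaw);W=np.array([[c,n,0],[n,-c,0],[0,0,-1.]])
    print('t',s['clock'],'p',p,'dp cm',R.T@(np.array(pos)-p)*100,'dr',Ro.from_matrix(R.T@W).as_rotvec())
E
python3 - <<'E'
from h import *
pt=vision.camera_params('top');ps=vision.camera_params('scene')
c=[ray(pt,(275+x/4.444,125+y/3.75),.1) for x,y in((432,32),(750,38),(742,265),(422,258))]
print(c,[np.arctan2(*(a-b)[[1,0]]) for a,b in((c[0],c[3]),(c[1],c[2]))],[np.arctan2(-(a-b)[0],(a-b)[1]) for a,b in((c[0],c[1]),(c[3],c[2]))],ray(ps,(341,204.4),.07))
go((.402,-.230,.16),.47)
E
```

```text
[array([ 0.7774, -0.073 ,  0.1   ]), array([ 0.7745, -0.2703,  0.1   ]), array([ 0.6048, -0.2592,  0.1   ]), array([ 0.6083, -0.0653,  0.1   ])] [np.float64(-0.04544274074323976), np.float64(-0.06507939187083325)] [np.float64(-0.014882094198932733), np.float64(-0.018082653173094897)] [0.6027 0.0119 0.07  ]
t 0.1 p [0.2815 0.5574 0.2216] dp cm [-46.2596 -64.8363   6.2568] dr [-0.0012  0.0018  2.2038]
```

```bash
python3 -m inch '[{"dp":[-6,-8,0.8],"dr":[0,0,0.17],"grip":0},{"dp":[-10,-13,1.3],"dr":[0,0,0.34],"grip":0},{"dp":[-14,-18,1.8],"dr":[0,0,0.51],"grip":0},{"dp":[-18,-23,2.3],"dr":[0,0,0.68],"grip":0},{"dp":[-21,-28,2.8],"dr":[0,0,0.85],"grip":0},{"dp":[-25,-34,3.3],"dr":[0,0,1.02],"grip":0},{"dp":[-28,-39,3.8],"dr":[0,0,1.2],"grip":0},{"dp":[-31,-44,4.3],"dr":[0,0,1.38],"grip":0}]' 40
python3 - <<'E'
from h import *
pt=vision.camera_params('top')
c=[ray(pt,(185+x/4.444,125+y/3.75),.1) for x,y in((432,32),(750,38),(742,265),(422,258))]
print(c,[np.arctan2(*(a-b)[[1,0]]) for a,b in((c[0],c[3]),(c[1],c[2]))],[np.arctan2(-(a-b)[0],(a-b)[1]) for a,b in((c[0],c[1]),(c[3],c[2]))])
go((.402,-.230,.16),.47)
E
```

```text
clock: 1.1
tcp_pos: [0.3565, 0.0638, 0.1827]
tcp_rot: [[0.279, 0.96, 0.001], [0.96, -0.279, -0.0], [0.0, 0.001, -1.0]]
contact_force: [0.7, -0.0, -0.4]
gripper_width: 0.0868
finger_force: 0.0
[array([0.7754, 0.1752, 0.1   ]), array([ 0.7724, -0.0221,  0.1   ]), array([ 0.6027, -0.0168,  0.1   ]), array([0.6062, 0.1771, 0.1   ])] [np.float64(-0.011546859655583492), np.float64(-0.03123805947772607)] [np.float64(-0.01486757140816477), np.float64(-0.018063345546806064)]
t 1.1 p [0.3565 0.0638 0.1827] dp cm [-26.9528  12.5542   2.2805] dr [ 0.0008 -0.0005  0.8184]
```

```bash
python3 -m inch '[{"dp":[-5,2.5,0.5],"dr":[0,0,0.17],"grip":0},{"dp":[-10,5,1],"dr":[0,0,0.34],"grip":0},{"dp":[-15,7.5,1.5],"dr":[0,0,0.51],"grip":0},{"dp":[-20,10,2],"dr":[0,0,0.68],"grip":0},{"dp":[-25,12,2.3],"dr":[0,0,0.82],"grip":0},{"dp":[-27,12.6,2.3],"dr":[0,0,0.82],"grip":0},{"dp":[-27,12.6,2.3],"dr":[0,0,0.82],"grip":0},{"dp":[-27,12.6,2.3],"dr":[0,0,0.82],"grip":0}]'
python3 - <<'E'
from h import *
im=vision.snapshot('wrist');p=vision.camera_params('wrist');cv2.imwrite('pics/w1.png',im[:,:,::-1])
for c in blobs(im,(95,120,40),(115,255,255),(0,0,640,400),2,60):
    r=cv2.minAreaRect(c);b=cv2.boxPoints(r);print(r);print([ray(p,x,.014) for x in b],ray(p,r[0],.014))
E
```

```text
clock: 2.1
tcp_pos: [0.4039, -0.2272, 0.1596]
tcp_rot: [[0.889, 0.458, -0.001], [0.458, -0.889, 0.001], [0.0, -0.001, -1.0]]
contact_force: [-0.1, -0.1, -0.2]
gripper_width: 0.0866
finger_force: 0.0
((316.0, 202.0), (106.0, 26.0), 90.0)
[array([ 0.4328, -0.2008,  0.014 ]), array([ 0.4436, -0.2216,  0.014 ]), array([ 0.3518, -0.2704,  0.014 ]), array([ 0.3401, -0.2476,  0.014 ])] [ 0.3941 -0.2341  0.014 ]
```

View pics/w1.png

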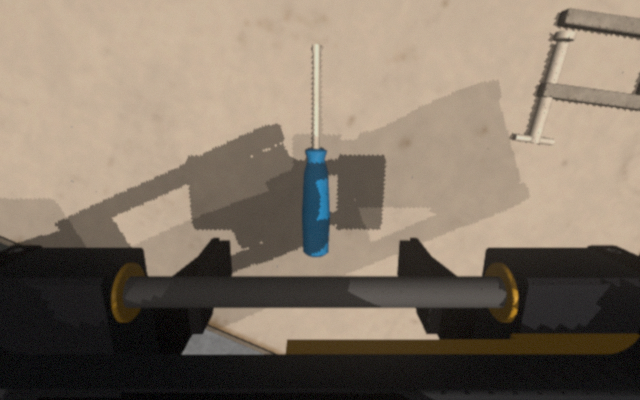

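Wrist view: the screwdriver lies exactly along the tool's x, with the tip at (316,44) and the handle from (316,150) to (316,256). I can descend straight.

```bash
python3 -m inch '[{"dp":[0,0.1,4],"dr":[0,0,0],"grip":0},{"dp":[0,0.1,8],"dr":[0,0,0],"grip":0},{"dp":[0,0.1,12],"dr":[0,0,0],"grip":0},{"dp":[0,0.1,14],"dr":[0,0,0],"grip":0},{"dp":[0,0.1,15],"dr":[0,0,0],"grip":0},{"dp":[0,0.1,15.5],"dr":[0,0,0],"grip":0},{"dp":[0,0.1,15.5],"dr":[0,0,0],"grip":0},{"dp":[0,0.1,15.5],"dr":[0,0,0],"grip":160}]' 40
python3 -m inch '[{"dp":[0,0,0],"dr":[0,0,0],"grip":255},{"dp":[0,0,0],"dr":[0,0,0],"grip":255},{"dp":[0,0,0],"dr":[0,0,0],"grip":255},{"dp":[0,0,0],"dr":[0,0,0],"grip":255},{"dp":[0,0,-1],"dr":[0,0,0],"grip":255},{"dp":[0,0,-3],"dr":[0,0,0],"grip":255},{"dp":[0,0,-6],"dr":[0,0,0],"grip":255},{"dp":[0,0,-9],"dr":[0,0,0],"grip":255}]' 45
python3 - <<'E'
from h import *
go((.42,.01,.08),-.018)
E
```

```text
clock: 3.15
tcp_pos: [0.4053, -0.2299, 0.0059]
tcp_rot: [[0.89, 0.456, 0.001], [0.456, -0.89, -0.001], [0.001, 0.002, -1.0]]
contact_force: [0.5, 0.3, -0.8]
gripper_width: 0.0826
finger_force: 0.0
clock: 4.15
tcp_pos: [0.4046, -0.2294, 0.0964]
tcp_rot: [[0.89, 0.456, 0.0], [0.456, -0.89, -0.0], [0.0, 0.0, -1.0]]
contact_force: [0.2, 0.1, 0.1]
gripper_width: 0.0056
finger_force: 0.0
t 4.15 p [ 0.4046 -0.2294  0.0964] dp cm [ 12.2951 -20.6024   1.6352] dr [ 0.0002 -0.0001  0.4917]
```

Run:
```python
from h import *
s=env.state();print(s['gripper_width'],s['finger_force'])
im=vision.snapshot('wrist');p=vision.camera_params('wrist');cv2.imwrite('pics/w2.png',im[:,:,::-1])
for c in blobs(im,(95,120,40),(115,255,255),(0,0,640,400),2,60):
    r=cv2.minAreaRect(c);b=cv2.boxPoints(r);print(r);print([ray(p,x,.014) for x in b],ray(p,r[0],.014))
```

```text
0.005569742430000233 0.0
((313.0, 217.5), (117.0, 32.0), 90.0)
[array([ 0.4348, -0.2034,  0.014 ]), array([ 0.4455, -0.2243,  0.014 ]), array([ 0.3615, -0.2688,  0.014 ]), array([ 0.3497, -0.2457,  0.014 ])] [ 0.3999 -0.2345  0.014 ]
```

View pics/w2.png

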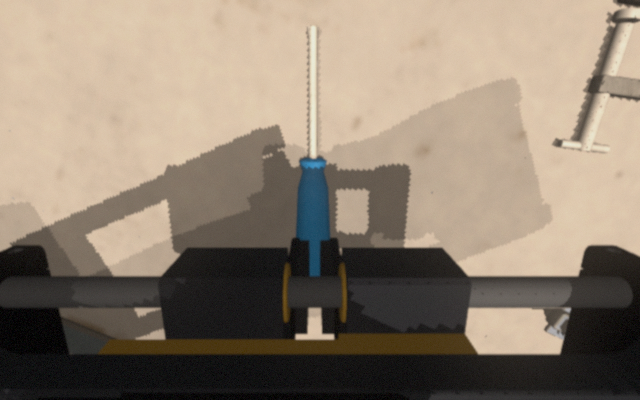

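The fingers closed only after the lift had begun. The screwdriver still lies at (313,160–275), about 2 mm off centre, so I'll reopen and grasp again with time to close.

```bash
python3 -m inch '[{"dp":[0,0.1,0],"dr":[0,0,0],"grip":0},{"dp":[0,0.2,0],"dr":[0,0,0],"grip":0},{"dp":[0,0.2,0],"dr":[0,0,0],"grip":0},{"dp":[0,0.2,0],"dr":[0,0,0],"grip":0},{"dp":[0,0.2,3],"dr":[0,0,0],"grip":0},{"dp":[0,0.2,6],"dr":[0,0,0],"grip":0},{"dp":[0,0.2,8.5],"dr":[0,0,0],"grip":0},{"dp":[0,0.2,9.2],"dr":[0,0,0],"grip":0}]' 45
python3 -m inch '[{"dp":[0,0,0],"dr":[0,0,0],"grip":0},{"dp":[0,0,0],"dr":[0,0,0],"grip":255},{"dp":[0,0,0],"dr":[0,0,0],"grip":255},{"dp":[0,0,0],"dr":[0,0,0],"grip":255},{"dp":[0,0,0],"dr":[0,0,0],"grip":255},{"dp":[0,0,0],"dr":[0,0,0],"grip":255},{"dp":[0,0,0],"dr":[0,0,0],"grip":255},{"dp":[0,0,0],"dr":[0,0,0],"grip":255}]' 45
```

```text
clock: 5.2
tcp_pos: [0.404, -0.23, 0.001]
tcp_rot: [[0.89, 0.456, -0.003], [0.456, -0.89, 0.003], [-0.002, -0.004, -1.0]]
contact_force: [-0.5, -1.4, 0.3]
gripper_width: 0.0758
finger_force: 0.0
clock: 6.2
tcp_pos: [0.4053, -0.231, 0.0028]
tcp_rot: [[0.89, 0.456, -0.0], [0.456, -0.89, 0.0], [-0.0, -0.001, -1.0]]
contact_force: [-0.5, 0.8, 0.4]
gripper_width: 0.0247
finger_force: 2.6
```

```bash
python3 -m inch '[{"dp":[0,0,0],"dr":[0,0,0],"grip":255},{"dp":[0,0,0],"dr":[0,0,0],"grip":255},{"dp":[0,0,-0.5],"dr":[0,0,0],"grip":255},{"dp":[0,0,-1.5],"dr":[0,0,0],"grip":255},{"dp":[0,0,-3],"dr":[0,0,0],"grip":255},{"dp":[0,0,-5],"dr":[0,0,0],"grip":255},{"dp":[0,0,-7],"dr":[0,0,0],"grip":255},{"dp":[0,0,-8],"dr":[0,0,0],"grip":255}]' 50
python3 - <<'E'
from h import *
go((.42,.01,.08),-.018)
im=vision.snapshot('wrist');cv2.imwrite('pics/w3.png',im[:,:,::-1])
E
```

```text
clock: 7.2
tcp_pos: [0.4065, -0.232, 0.0851]
tcp_rot: [[0.89, 0.456, 0.003], [0.456, -0.89, -0.002], [0.001, 0.003, -1.0]]
contact_force: [0.7, 0.0, -0.7]
gripper_width: 0.0235
finger_force: 49.8
t 7.2 p [ 0.4065 -0.232   0.0851] dp cm [ 12.2441 -20.9166   0.4669] dr [ 0.0026 -0.002   0.4917]
```

View pics/w3.png

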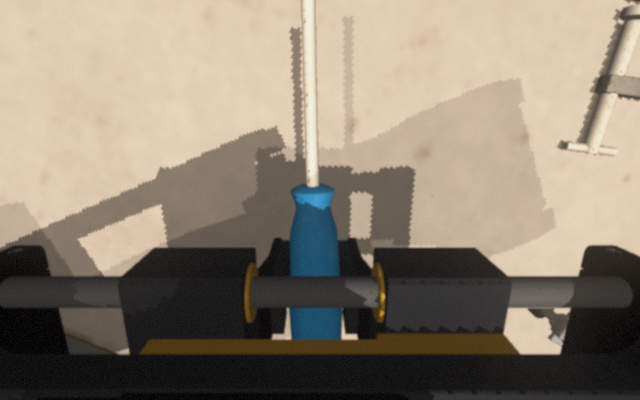

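Holding: the handle is between the pads, the blade runs up the image from (313,190) and out of frame at (307,0). Now to a spot in front of the hole.

```bash
python3 -m inch '[{"dp":[2,-3.3,0.1],"dr":[0,0,0.1],"grip":255},{"dp":[4,-7,0.4],"dr":[0,0,0.2],"grip":255},{"dp":[7,-11,0.9],"dr":[0,0,0.3],"grip":255},{"dp":[9,-15,1.3],"dr":[0,0,0.4],"grip":255},{"dp":[12,-18.5,1.7],"dr":[0,0,0.47],"grip":255},{"dp":[13.5,-20.5,1.9],"dr":[0,0,0.49],"grip":255},{"dp":[13.8,-20.7,1.9],"dr":[0,0,0.492],"grip":255},{"dp":[13.8,-20.7,1.9],"dr":[0,0,0.492],"grip":255}]' 50
python3 - <<'E'
from h import *
go((.435,.0145,.066),-.018)
ims=[vision.snapshot(n) for n in('scene','top')]
cv2.imwrite('pics/s4.png',ims[0][:,:,::-1]);cv2.imwrite('pics/t4.png',ims[1][:,:,::-1])
ps=vision.camera_params('scene');pt=vision.camera_params('top')
X=env.state()['tcp_pos']+np.array([.126,-.002,.004]);a=proj(ps,X);b=proj(pt,X);print(a,b)
cr=lambda im,c:cv2.resize(im[int(c[1])-25:int(c[1])+25,int(c[0])-25:int(c[0])+25],(400,400),interpolation=cv2.INTER_CUBIC)
print(a.astype(int)-25,b.astype(int)-25)
cv2.imwrite('pics/c4.png',np.hstack([cr(ims[0],a),cr(ims[1],b)])[:,:,::-1])
E
```

```text
clock: 8.25
tcp_pos: [0.4338, 0.0157, 0.0638]
tcp_rot: [[1.0, -0.017, -0.0], [-0.017, -1.0, -0.0], [-0.0, 0.0, -1.0]]
contact_force: [0.4, -0.0, -0.9]
gripper_width: 0.0239
finger_force: 49.8
t 8.25 p [0.4338 0.0157 0.0638] dp cm [ 0.1224  0.1162 -0.2181] dr [0.0003 0.0003 0.0007]
[334.2399 213.1616] [340.3841 213.0668]
[309 188] [315 188]
```

View pics/c4.png

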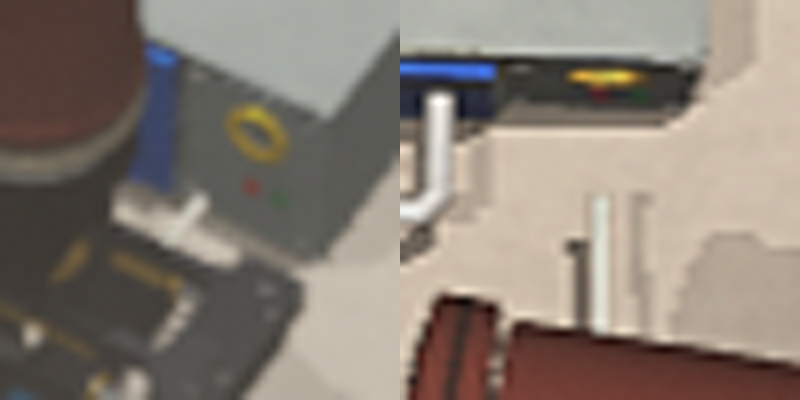

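Left (scene): the tip is at (200,198) in the crop, i.e. (334,212.8), and the rim centre at (257,135), i.e. (341.1,204.9). Right (top): the tip is at (340,212.4) and the rim at (340.4,197.5).

```bash
cat >> h.py <<'E'
def tri(a,b):
    P=[]
    for n in('scene','top'):
        p=vision.camera_params(n);K=np.array([[p['fx'],0,p['cx']],[0,p['fy'],p['cy']],[0,0,1]]);P.append(K@np.c_[np.array(p['R']),np.array(p['t'])])
    X=cv2.triangulatePoints(P[0],P[1],np.array(a,float),np.array(b,float));return (X[:3]/X[3]).ravel()
E
python3 - <<'E'
from h import *
print(tri((334,212.8),(340,212.4)),tri((341.1,204.9),(340.4,197.5)))
E
```

```text
[0.5615 0.0145 0.0673] [0.604  0.0127 0.0656]
```

```bash
python3 -m inch '[{"dp":[0.5,0.13,-0.15],"dr":[0,0,0],"grip":255},{"dp":[1.5,0.13,-0.15],"dr":[0,0,0],"grip":255},{"dp":[2.5,0.13,-0.15],"dr":[0,0,0],"grip":255},{"dp":[3.5,0.13,-0.15],"dr":[0,0,0],"grip":255},{"dp":[4.5,0.13,-0.15],"dr":[0,0,0],"grip":255},{"dp":[5.2,0.13,-0.15],"dr":[0,0,0],"grip":255},{"dp":[5.8,0.13,-0.15],"dr":[0,0,0],"grip":255},{"dp":[5.8,0.13,-0.15],"dr":[0,0,0],"grip":255}]' 55
python3 - <<'E'
from h import *
ims=[vision.snapshot(n) for n in('scene','top')]
s=env.state();print(s['tcp_pos'],s['contact_force'],s['moment'])
cr=lambda im,c:cv2.resize(im[c[1]-25:c[1]+25,c[0]-25:c[0]+25],(400,400),interpolation=cv2.INTER_CUBIC)
cv2.imwrite('pics/c5.png',np.hstack([cr(ims[0],(334,205)),cr(ims[1],(340,213))])[:,:,::-1])
E
```

```text
clock: 9.35
tcp_pos: [0.4921, 0.0136, 0.0654]
tcp_rot: [[1.0, -0.018, 0.0], [-0.018, -1.0, -0.0], [0.0, 0.0, -1.0]]
contact_force: [-0.2, -0.7, -1.4]
gripper_width: 0.0235
finger_force: 54.8
[0.4916 0.0137 0.0653] [ 0.2901 -0.0652 -1.789 ] [-0.0314  0.1539 -0.0108]
```

View pics/c5.png

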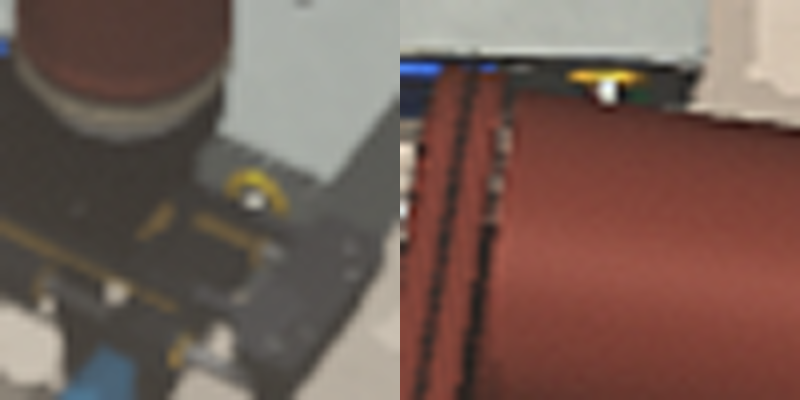

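The blade is inside the rim (scene crop (253,197)) with no side force, so I push on.

```bash
python3 -m inch '[{"dp":[0.4,0,0],"dr":[0,0,0],"grip":255},{"dp":[0.8,0,0],"dr":[0,0,0],"grip":255},{"dp":[1.1,0,0],"dr":[0,0,0],"grip":255},{"dp":[1.3,0,0],"dr":[0,0,0],"grip":255},{"dp":[1.5,0,0],"dr":[0,0,0],"grip":255},{"dp":[1.7,0,0],"dr":[0,0,0],"grip":255},{"dp":[1.9,0,0],"dr":[0,0,0],"grip":255},{"dp":[1.9,0,0],"dr":[0,0,0],"grip":255}]' 58
python3 - <<'E'
from h import *
im=vision.snapshot('top');cv2.imwrite('pics/t6.png',im[:,:,::-1])
a=im.astype(int);b=cv2.imread('pics/t4.png')[:,:,::-1].astype(int)
d=np.abs(a-b).sum(2)[185:225,280:325]>90;print('changed px around drawer',d.sum())
E
```

```text
clock: 10.45
tcp_pos: [0.5107, 0.0133, 0.0652]
tcp_rot: [[1.0, -0.018, -0.001], [-0.018, -1.0, 0.0], [-0.001, -0.0, -1.0]]
contact_force: [-2.7, -0.1, -0.3]
gripper_width: 0.0234
finger_force: 57.7
changed px around drawer 980
```

```bash
python3 -m inch '[{"dp":[0.1,0,0],"dr":[0,0,0],"grip":255},{"dp":[0.2,0,0],"dr":[0,0,0],"grip":255},{"dp":[0.3,0,0],"dr":[0,0,0],"grip":255},{"dp":[0.4,0,0],"dr":[0,0,0],"grip":255},{"dp":[0.5,0,0],"dr":[0,0,0],"grip":255},{"dp":[0.5,0,0],"dr":[0,0,0],"grip":255},{"dp":[0.5,0,0],"dr":[0,0,0],"grip":255},{"dp":[0.5,0,0],"dr":[0,0,0],"grip":255}]' 58
python3 - <<'E'
from h import *
im=vision.snapshot('top');im2=vision.snapshot('scene')
cr=lambda im,c:cv2.resize(im[c[1]-40:c[1]+40,c[0]-40:c[0]+40],(400,400),interpolation=cv2.INTER_CUBIC)
cv2.imwrite('pics/c7.png',np.hstack([cr(im2,(325,195)),cr(im,(310,205))])[:,:,::-1])
E
```

```text
clock: 11.5
tcp_pos: [0.5126, 0.0134, 0.064]
tcp_rot: [[1.0, -0.018, -0.007], [-0.018, -1.0, 0.0], [-0.007, -0.0, -1.0]]
contact_force: [-10.5, -1.0, 0.2]
gripper_width: 0.0234
finger_force: 57.5
```

View pics/c7.png

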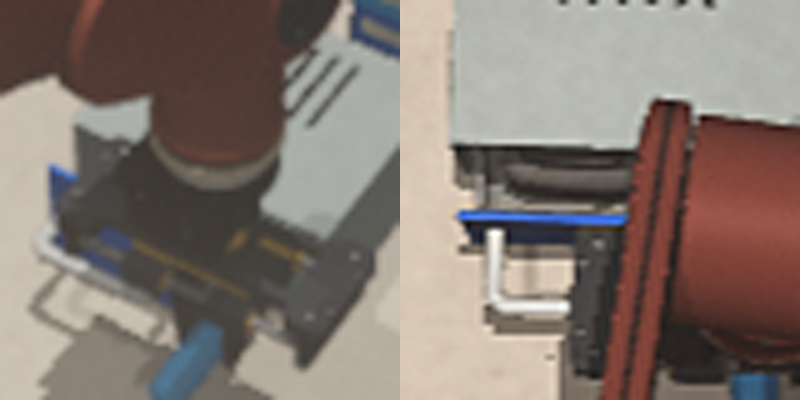

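The drawer has sprung ajar: the top crop shows its blue edge well in front of the roof. I withdraw and take the screwdriver back to its old place.

```bash
python3 -m inch '[{"dp":[-1,0,0],"dr":[0,0,0],"grip":255},{"dp":[-3,0,0],"dr":[0,0,0],"grip":255},{"dp":[-5,0,0],"dr":[0,0,0],"grip":255},{"dp":[-7,0,0],"dr":[0,0,0],"grip":255},{"dp":[-9,0,0],"dr":[0,0,0],"grip":255},{"dp":[-10,1,0],"dr":[0,0,0],"grip":255},{"dp":[-10.5,3,0],"dr":[0,0,0],"grip":255},{"dp":[-11,5,0],"dr":[0,0,0],"grip":255}]' 50
python3 - <<'E'
from h import *
go((.405,-.231,.01),.475)
E
```

```text
clock: 12.6
tcp_pos: [0.406, -0.0361, 0.0662]
tcp_rot: [[1.0, -0.018, 0.003], [-0.018, -1.0, -0.001], [0.003, 0.001, -1.0]]
contact_force: [0.1, -0.3, -0.6]
gripper_width: 0.024
finger_force: 49.8
t 12.6 p [ 0.406  -0.0361  0.0662] dp cm [ 0.2306 19.4794  5.6402] dr [ 0.0017 -0.0029 -0.4928]
```

```bash
python3 -m inch '[{"dp":[0,4,0],"dr":[0,0,-0.12],"grip":255},{"dp":[0,8,0],"dr":[0,0,-0.24],"grip":255},{"dp":[0,12,0],"dr":[0,0,-0.36],"grip":255},{"dp":[0,16,1],"dr":[0,0,-0.48],"grip":255},{"dp":[0.2,19,2.5],"dr":[0,0,-0.49],"grip":255},{"dp":[0.2,19.5,4],"dr":[0,0,-0.49],"grip":255},{"dp":[0.2,19.5,5.2],"dr":[0,0,-0.49],"grip":255},{"dp":[0.2,19.5,5.5],"dr":[0,0,-0.49],"grip":255}]' 50
python3 -m inch '[{"dp":[0,0,0.2],"dr":[0,0,0],"grip":255},{"dp":[0,0,0.4],"dr":[0,0,0],"grip":255},{"dp":[0,0,0.4],"dr":[0,0,0],"grip":255},{"dp":[0,0,0.4],"dr":[0,0,0],"grip":255},{"dp":[0,0,0.4],"dr":[0,0,0],"grip":190},{"dp":[0,0,0.4],"dr":[0,0,0],"grip":120},{"dp":[0,0,0.4],"dr":[0,0,0],"grip":60},{"dp":[0,0,0.4],"dr":[0,0,0],"grip":30}]' 30
```

```text
clock: 13.6
tcp_pos: [0.4026, -0.2284, 0.0092]
tcp_rot: [[0.89, 0.455, -0.002], [0.455, -0.89, 0.002], [-0.001, -0.002, -1.0]]
contact_force: [0.1, 0.2, -0.5]
gripper_width: 0.0237
finger_force: 49.8
clock: 14.6
tcp_pos: [0.4034, -0.2299, 0.0065]
tcp_rot: [[0.891, 0.454, 0.0], [0.454, -0.891, -0.0], [0.0, 0.0, -1.0]]
contact_force: [-0.7, -0.6, 0.2]
gripper_width: 0.0462
finger_force: 0.0
```

```bash
python3 -m inch '[{"dp":[0,0,0],"dr":[0,0,0],"grip":0},{"dp":[0,0,0],"dr":[0,0,0],"grip":0},{"dp":[0,0,0],"dr":[0,0,0],"grip":0},{"dp":[0,0,-2],"dr":[0,0,0],"grip":0},{"dp":[0,0,-6],"dr":[0,0,0],"grip":0},{"dp":[0,0,-11],"dr":[0,0,0],"grip":0},{"dp":[0,0,-16],"dr":[0,0,0],"grip":0},{"dp":[0,0,-20],"dr":[0,0,0],"grip":255}]' 30
python3 - <<'E'
from h import *
im=vision.snapshot('top');im2=vision.snapshot('scene')
cv2.imwrite('pics/c8.png',np.hstack([cv2.resize(im2[150:230,280:400],(390,260)),cv2.resize(im[120:300,270:450],(390,390))[:260]]) [:,:,::-1]) if 0 else None
a=cv2.resize(im2[160:240,280:380],(400,320),interpolation=2);b=cv2.resize(im[180:240,270:370],(400,240),interpolation=2);c=cv2.resize(im[220:300,390:450],(240,320))
o=np.zeros((560,700,3),np.uint8);o[:320,:400]=a;o[320:,:400]=b;o[:320,440:680]=c
cv2.imwrite('pics/c8.png',o[:,:,::-1])
go((.545,.113,.18),-.018)
E
```

```text
clock: 15.6
tcp_pos: [0.4037, -0.23, 0.2088]
tcp_rot: [[0.891, 0.454, 0.002], [0.454, -0.891, -0.001], [0.001, 0.002, -1.0]]
contact_force: [0.1, -0.6, -0.4]
gripper_width: 0.0825
finger_force: 0.0
t 15.7 p [ 0.4059 -0.2318  0.212 ] dp cm [ 28.0532 -24.4185   3.0883] dr [ 0.0078 -0.006   0.4899]
```

View pics/c8.png

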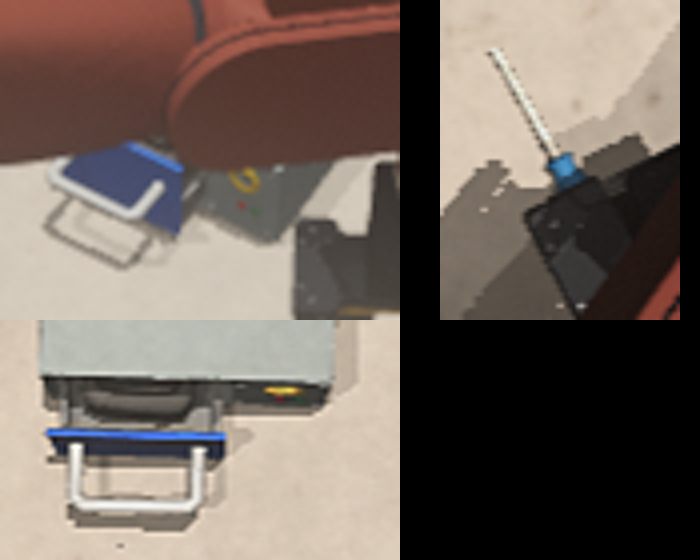

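The screwdriver lies on the desk, tip at about (404,233) in the top view. The drawer is ajar, with the bar centre at (304.3,226.2) and the blue top edge at row 208.7.

```bash
python3 -c "
from h import *
p=vision.camera_params('top');print(ray(p,(304.3,226.2),.067),ray(p,(304.3,208.7),.095))"
python3 -m inch '[{"dp":[3,-2.5,0],"dr":[0,0,0.06],"grip":255},{"dp":[7,-6,0],"dr":[0,0,0.12],"grip":255},{"dp":[11,-9.5,0.5],"dr":[0,0,0.2],"grip":255},{"dp":[15,-13,1],"dr":[0,0,0.28],"grip":255},{"dp":[19,-17,1.5],"dr":[0,0,0.36],"grip":255},{"dp":[23,-20.5,2],"dr":[0,0,0.44],"grip":255},{"dp":[27,-23.5,2.5],"dr":[0,0,0.49],"grip":255},{"dp":[28,-24.4,2.8],"dr":[0,0,0.49],"grip":255}]' 30
python3 - <<'E'
from h import *
go((.543,.113,.05),-.018)
E
```

```text
[0.5229 0.1117 0.067 ] [0.567  0.1111 0.095 ]
clock: 16.7
tcp_pos: [0.5417, 0.1172, 0.1768]
tcp_rot: [[1.0, -0.015, -0.002], [-0.015, -1.0, 0.0], [-0.002, -0.0, -1.0]]
contact_force: [-1.2, -0.7, -0.6]
gripper_width: 0.0021
finger_force: 0.0
t 16.7 p [0.5417 0.1172 0.1768] dp cm [ 0.1625  0.4213 12.6764] dr [-0.0002  0.002   0.0027]
```

```bash
python3 -m inch '[{"dp":[0.5,0.4,1],"dr":[0,0,0],"grip":255},{"dp":[0.5,0.4,3],"dr":[0,0,0],"grip":255},{"dp":[0.5,0.4,5],"dr":[0,0,0],"grip":255},{"dp":[0.5,0.4,7],"dr":[0,0,0],"grip":255},{"dp":[0.5,0.4,9],"dr":[0,0,0],"grip":255},{"dp":[0.5,0.4,11],"dr":[0,0,0],"grip":255},{"dp":[0.5,0.4,12.5],"dr":[0,0,0],"grip":255},{"dp":[0.5,0.4,13],"dr":[0,0,0],"grip":255}]' 30
python3 -m inch '[{"dp":[-0.3,0,0],"dr":[0,0,0],"grip":255},{"dp":[-0.8,0,0],"dr":[0,0,0],"grip":255},{"dp":[-1.3,0,0],"dr":[0,0,0],"grip":255},{"dp":[-1.8,0,0],"dr":[0,0,0],"grip":255},{"dp":[-2.3,0,0],"dr":[0,0,0],"grip":255},{"dp":[-2.8,0,0],"dr":[0,0,0],"grip":255},{"dp":[-3.3,0,0],"dr":[0,0,0],"grip":255},{"dp":[-3.8,0,0],"dr":[0,0,0],"grip":255}]' 30
```

```text
clock: 17.7
tcp_pos: [0.5458, 0.1095, 0.047]
tcp_rot: [[1.0, -0.019, -0.002], [-0.019, -1.0, -0.0], [-0.002, 0.0, -1.0]]
contact_force: [0.1, -0.4, -0.2]
gripper_width: 0.0002
finger_force: 0.0
clock: 18.7
tcp_pos: [0.5085, 0.1115, 0.0484]
tcp_rot: [[1.0, -0.018, 0.0], [-0.018, -1.0, 0.0], [0.0, -0.0, -1.0]]
contact_force: [1.3, 0.5, 0.7]
gripper_width: 0.0003
finger_force: 0.8
```

```bash
python3 -m inch '[{"dp":[-0.5,0,0],"dr":[0,0,0],"grip":255},{"dp":[-1,0,0],"dr":[0,0,0],"grip":255},{"dp":[-1.5,0,0],"dr":[0,0,0],"grip":255},{"dp":[-2,0,0],"dr":[0,0,0],"grip":255},{"dp":[-2.5,0,0],"dr":[0,0,0],"grip":255},{"dp":[-3,0,0],"dr":[0,0,0],"grip":255},{"dp":[-3.4,0,0],"dr":[0,0,0],"grip":255},{"dp":[-3.6,0,0],"dr":[0,0,0],"grip":255}]' 30
python3 -m inch '[{"dp":[-0.1,0,0],"dr":[0,0,0],"grip":255},{"dp":[-0.2,0,0],"dr":[0,0,0],"grip":255},{"dp":[-0.3,0,0],"dr":[0,0,0],"grip":255},{"dp":[-0.4,0,0],"dr":[0,0,0],"grip":255},{"dp":[-0.5,0,0],"dr":[0,0,0],"grip":255},{"dp":[-0.5,0,0],"dr":[0,0,0],"grip":255},{"dp":[-0.5,0,0],"dr":[0,0,0],"grip":255},{"dp":[-0.5,0,0],"dr":[0,0,0],"grip":255}]' 30
```

```text
clock: 19.7
tcp_pos: [0.4732, 0.112, 0.0485]
tcp_rot: [[1.0, -0.018, 0.001], [-0.018, -1.0, -0.0], [0.001, -0.0, -1.0]]
contact_force: [6.5, -0.6, -2.7]
gripper_width: 0.0005
finger_force: 2.9
clock: 20.7
tcp_pos: [0.4729, 0.112, 0.0492]
tcp_rot: [[1.0, -0.019, 0.011], [-0.019, -1.0, 0.0], [0.011, -0.001, -1.0]]
contact_force: [18.5, 0.8, -14.0]
gripper_width: 0.0007
finger_force: 9.3
```

That's the end stop: 18 N and no further travel. I ease off, rise and look.

```bash
python3 -m inch '[{"dp":[0.5,0,0],"dr":[0,0,0],"grip":255},{"dp":[1.2,0,0],"dr":[0,0,0],"grip":255},{"dp":[1.5,0,0],"dr":[0,0,0],"grip":255},{"dp":[1.5,0,-1],"dr":[0,0,0],"grip":255},{"dp":[1.5,0,-4],"dr":[0,0,0],"grip":255},{"dp":[1.5,0,-9],"dr":[0,0,0],"grip":255},{"dp":[1.5,0,-14],"dr":[0,0,0],"grip":255},{"dp":[1.5,0,-18],"dr":[0,0,0],"grip":255}]' 30
python3 -m inch '[{"dp":[-3,-4,0],"dr":[0,0,0],"grip":255},{"dp":[-6,-9,0],"dr":[0,0,0],"grip":255},{"dp":[-9,-14,0],"dr":[0,0,0],"grip":255},{"dp":[-11,-19,0],"dr":[0,0,0],"grip":255},{"dp":[-12,-24,0],"dr":[0,0,0],"grip":255},{"dp":[-12,-28,0],"dr":[0,0,0],"grip":255},{"dp":[-12,-30,0],"dr":[0,0,0],"grip":255},{"dp":[-12,-30,0],"dr":[0,0,0],"grip":255}]' 30
python3 - <<'E'
from h import *
im=vision.snapshot('top');im2=vision.snapshot('scene')
o=np.vstack([cv2.resize(im2[130:250,280:400],(400,300)),cv2.resize(im[120:300,270:450],(400,300))])[:600]
o=np.hstack([cv2.resize(im2[150:250,280:400],(400,333)),cv2.resize(im[120:300,270:450],(400,400))[:333]])
cv2.imwrite('pics/c9.png',o[:,:,::-1])
E
```

```text
clock: 21.7
tcp_pos: [0.4829, 0.1119, 0.2315]
tcp_rot: [[1.0, -0.018, 0.002], [-0.018, -1.0, 0.0], [0.002, -0.0, -1.0]]
contact_force: [0.1, -0.4, -0.2]
gripper_width: 0.0006
finger_force: 0.0
clock: 22.7
tcp_pos: [0.368, 0.4143, 0.2284]
tcp_rot: [[1.0, -0.017, -0.0], [-0.017, -1.0, -0.001], [-0.0, 0.001, -1.0]]
contact_force: [0.2, -1.2, 0.3]
gripper_width: 0.0002
finger_force: 0.0
```

View pics/c9.png

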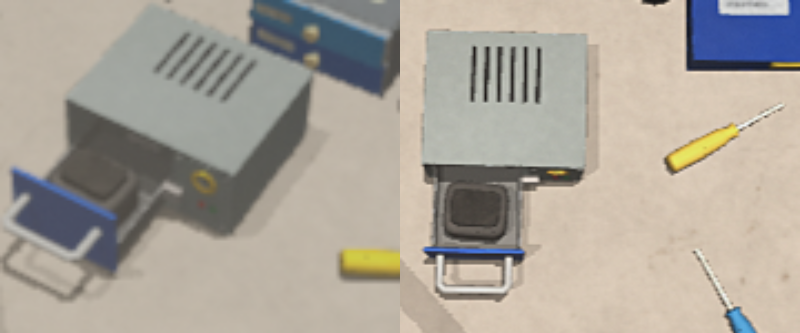

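The drawer is out with the battery standing in it (top crop, centre (475,208)), the blue screwdriver lies flat, and the yellow one hasn't moved. A quick numeric check before handing in.

Run:
```python
from h import *
p=vision.camera_params('top');f=lambda x,y,z:ray(p,(270+(x-400)/2.222,120+y/2.222),z)
print('bar',f(475,291,.067),'front top',f(475,249,.095),'batt',f(475,208,.071))
im=vision.snapshot('top')
for c in blobs(im,(95,120,60),(115,255,255),(390,220,460,310)): print(cv2.minAreaRect(c))
```

```text
bar [0.4554 0.1121 0.067 ] front top [0.5039 0.1116 0.095 ] batt [0.557  0.1136 0.071 ]
((428.3302001953125, 275.0943298339844), (36.4232177734375, 9.032958984375), 60.945396423339844)
```

```bash
python3 -c "
from bench import order;print(order.close_job())"
```

```text
the job is handed in; nothing more can be done
None
```

The job is handed in (verdict not shown): the blue screwdriver tripped the latch and lies flat on the desk again, the drawer is out to its stop with the battery standing in it, and no bystander was touched.

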